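Find the free slot of a flapped store by touch and file the filter cassette

TASK

Three of the four slots under the black flaps of the grey store are already taken; feel with light presses for the one whose flap opens deep. Lift the blue-topped filter cassette out of its cradle, stand it upright on the bare worktop and let go, then take it again by its two narrow faces (the fins on the store leave no room beside the broad ones) and push it upright through the flap of the free slot until it stands on the bottom, and let go. Leave the amber bottle, the beaker and the timer where they are.

Things in the scene. Friction and masses are not known exactly. Their poses are not given: they have to be found in the camera images.
- cassette: Loose filter cassette: upright white block, blue top band, dark window on each broad face; 60 mm along its x (between narrow faces), 30 mm along its y (between broad faces), 100 mm tall, foot bevelled 3 mm in over 9 mm, about 0.22 kg. Origin at the centre of its underside, z up. The same turned half round. Starts standing on the cradle's base, axes along the cradle's.
- cradle: Fixed grey cradle, base 118 (x) by 60 (y) by 8 mm, origin under its centre. Aluminium guide plates, 26 mm wide in y, stand across its x ends, 64 mm apart inside, 108 mm high like the cassette's top: they cover its narrow faces, so here it can be gripped only across its broad faces, and must rise over 100 mm to come clear. 5 mm lips along the y sides.
- store: Fixed grey block, 90 (x) by 228 (y) by 68 mm high, origin under its centre. Four slots in a row along y, 66 mm long in x, 36 mm wide in y, floor 60 mm below the top; a cassette goes in with its x along the store's x and then stands 40 mm out of the top. Aluminium fins, 6 mm thick, 55 mm long in x, 32 mm above the top, stand on both sides of every slot, 26 to 28 mm in y from its centre.
- slot_1 (a point): Centre of slot 1's mouth, 68 mm above the worktop, at y = -84 mm in the store's frame. Closed by a black flap, flush, hinged along its -y edge, that swings down into the slot against a weak spring (1 to 4 N; a cassette needs up to 6 N). Over a hidden pack (three slots, drawn afresh) its pressed middle stops firmly within 6 mm; in the free slot it gives 20 mm and more.
- slot_2 (a point): Centre of slot 2's mouth, 68 mm above the worktop, at y = -28 mm in the store's frame. Closed by a black flap, flush, hinged along its -y edge, that swings down into the slot against a weak spring (1 to 4 N; a cassette needs up to 6 N). Over a hidden pack (three slots, drawn afresh) its pressed middle stops firmly within 6 mm; in the free slot it gives 20 mm and more.
- slot_3 (a point): Centre of slot 3's mouth, 68 mm above the worktop, at y = 28 mm in the store's frame. Closed by a black flap, flush, hinged along its -y edge, that swings down into the slot against a weak spring (1 to 4 N; a cassette needs up to 6 N). Over a hidden pack (three slots, drawn afresh) its pressed middle stops firmly within 6 mm; in the free slot it gives 20 mm and more.
- slot_4 (a point): Centre of slot 4's mouth, 68 mm above the worktop, at y = 84 mm in the store's frame. Closed by a black flap, flush, hinged along its -y edge, that swings down into the slot against a weak spring (1 to 4 N; a cassette needs up to 6 N). Over a hidden pack (three slots, drawn afresh) its pressed middle stops firmly within 6 mm; in the free slot it gives 20 mm and more.
- amber_bottle: Bystander: loose amber bottle with a brown-red cap, 66 mm across, 132 mm tall, origin at the centre of its underside.
- beaker: Bystander: loose small clear beaker, 62 mm across, 70 mm tall, origin at the centre of its underside.
- timer: Bystander: loose white timer lying flat, 72 x 72 x 18 mm, origin at the centre of its underside.

How it is judged (in metres and radians):
On the way:
1. the cassette has been stood upright on the bare worktop, clear of cradle and store, and let go (height (world z) of cassette below 0.004 m and angle between cassette's own z axis and vertical below 0.1 rad and horizontal distance between cassette and cradle above 0.05 m and contact force between cassette and the fingers below 0.1 N and linear speed of cassette below 0.02 m/s), for 0.2 s.
At the end, for the whole second after the job is handed in: The cassette stands at rest in the free slot: its underside within 8 mm sideways of the slot's centre and within 5 mm of the slot's floor (13 mm above the store's underside), upright within 0.12 rad, let go ((horizontal distance between cassette and slot_1 below 0.008 m or horizontal distance between cassette and slot_2 below 0.008 m or horizontal distance between cassette and slot_3 below 0.008 m or horizontal distance between cassette and slot_4 below 0.008 m) and z of cassette in the frame of store below 0.013 m and angle between cassette's own z axis and vertical below 0.12 rad and linear speed of cassette below 0.02 m/s and contact force between cassette and the arm below 0.1 N); the robot touches nothing.
It fails at once if the amber bottle is moved more than 30 mm or tipped over (distance of amber_bottle from where it was at the start of the episode above 0.03 m or angle between amber_bottle's own z axis and vertical above 0.5 rad).
It fails at once if the beaker is moved more than 30 mm or tipped over (distance of beaker from where it was at the start of the episode above 0.03 m or angle between beaker's own z axis and vertical above 0.5 rad).
It fails at once if the timer is moved more than 30 mm or tipped over (distance of timer from where it was at the start of the episode above 0.03 m or angle between timer's own z axis and vertical above 0.5 rad).
It also fails if it takes over 72 s, if anything falls off the work surface, if the arm or the gripper's body presses on something with over 40 N, if the wrist force passes 120 N, or if a joint passes its speed limit or range.

ROBOT

A 6-joint arm with a two-finger parallel gripper is mounted at the origin on a cart in front of the work surface, level with it; the furniture and walls round the work are solid. World frame = base frame: x ahead of the robot, y to its left, z up, the work surface at z = 0. Lengths are in m, angles in degrees, forces in N, time in s.
With the tool pointing down it reaches from about 0.35 to 0.875 m from the base axis. Payload 4.2 kg.
Tool frame: the origin (TCP) lies midway between the tips of the shut fingers; the grasp point (between the pads) lies 19 mm behind it; z points along the fingers, y is the line along which they close (so a half turn about z gives the same grasp; the last joint's range is limited). The gripper opens to 87 mm and grips with 3 to 60 N. Pads are 19 mm wide; open, the fingers measure 117 mm over their backs; the gripper's body (75 mm by 190 mm) begins 51 mm behind the grasp point.
Start: joints at [-57.892, 22.042, 0.453, 0, -68.411, -14.817], TCP at [0.186, -0.597, 0.223] pointing down, gripper open.
Joint ranges: [-179.83, 179.83], [-69.29, 118.12], [-61.27, 80.66], [-181.25, 117.63], [-171.15, -9.14], [-177.46, 177.46]. Speed limits (degrees/s): [159.86, 159.86, 180, 180, 180, 180].

INTERFACE

Orientations are given as a 3x3 rotation matrix whose columns are the frame's x, y, z axes.
In Python, from station import r gives the robot as it stands.
- The arm moves only by the shell command python3 steer.py 'ROWS'. ROWS is a JSON list that holds a single list of rows (three levels of brackets), with 1 to 8 rows, each of 7 numbers: the opening from 0.0 (shut) to 1.0 (fully open), then dx, dy, dz in cm, then a rotation vector rx, ry, rz in units of 10 degrees; each row is the pose to reach, as a shift and turn from the pose commanded when the command began, along the tool's axes at that moment; what a row does not reach only later rows make up. A row lasts 1/10 s, in which the tool goes at most 0.05 m and 8.59 degrees, less where a joint would pass 70% of its speed; a pose out of reach is approached as far as the arm can. The fingers move at their own pace and stop on an object; the grip force is fixed at half the most. Time passes only in rows, so rows that do not move let the fingers close. It prints the time, the measured TCP pose, the force, the opening and the grip force at its end. Input that does not fit is refused with a message, and nothing moves.
- r.sense(): the state, without advancing time (a new reading comes with each control period).
- r.capture(name): name is "scene" or "top" or "wrist"; returns a dict with "pixels" (480x640x3 uint8, red, green, blue), "z_map" (480x640 float32, m along the optical axis (not along the pixel's ray), 0 where there is no reading), "K" (3x3 intrinsics, pixels), "world_from_camera" (4x4, takes a point from camera to world coordinates). Camera axes: x right, y up, looking along -z (the intrinsics and any distortion apply to the point x, -y, -z); pixel columns grow to the right and rows downward; lengths in m; the calibration is good to about 2 mm. A picture is of the moment at which its call begins.
- r.finish_job(): hands the job in; it is judged then, once.
The state is a dict: "time_s": time; "joints": joint angles; "joint_velocities": joint speeds; "effort": joint torques, N m; "tcp_pos": TCP position; "ee_rot": TCP orientation; "wrist_force": force on the tool from outside, world axes, zero at the start; "moment": the same for the moment, N m; "gripper_width": opening from 0.0 (shut) to 1.0 (fully open); "gripper_force": force on a finger pad.
Only numpy, scipy, OpenCV 4.12 (cv2) and the standard library are available. Lean on these libraries where they do the work, as an engineer would, in place of code of your own. Each camera call takes 0.05 s, during which the arm holds its last target. There are 200 camera calls.

## Working session

There is one attempt and no reset: what is moved stays moved. The work goes in short steps, Python scripts to look and compute and a shell command to move; the robot and the scene stay as the last step left them, time stands still between calls to the robot, and variables do not carry over. Pictures are saved under pics/ and viewed, at most 10 in all, crops included, and the job is handed in when it is done.

```bash
ls; mkdir -p pics
cat > h.py <<'E'
import numpy as np, cv2
from station import r
def cap(n):
    c=r.capture(n); return c
def save(c,f): cv2.imwrite('pics/'+f,cv2.cvtColor(c['pixels'],cv2.COLOR_RGB2BGR))
def cloud(c):
    z=c['z_map'].astype(float);K=c['K'];v,u=np.mgrid[0:480,0:640]
    p=np.stack([(u-K[0,2])/K[0,0]*z,-(v-K[1,2])/K[1,1]*z,-z],-1)
    T=c['world_from_camera'];w=p@T[:3,:3].T+T[:3,3]
    w[z==0]=np.nan
    return w
E
python3 - <<'E'
from h import *
for n in ['top','scene']:
    c=cap(n);save(c,n+'1.png');np.savez('pics/%s1.npz'%n,w=cloud(c),p=c['pixels'])
    print(n,c['K'].tolist(),c['world_from_camera'].round(3).tolist(),[k for k in c])
print(r.sense())
E
```

```text
pics
station.py
steer.py
top [[579.434964085261, 0.0, 307.70545715417325], [0.0, 579.434964085261, 243.2985462550695], [0.0, 0.0, 1.0]] [[0.011, 0.996, -0.088, 0.436], [-1.0, 0.012, 0.005, 0.014], [0.006, 0.088, 0.996, 1.412], [0.0, 0.0, 0.0, 1.0]] ['pixels', 'z_map', 'K', 'world_from_camera']
scene [[486.53429692548735, 0.0, 319.4696091656389], [0.0, 486.53429692548735, 242.79484945769858], [0.0, 0.0, 1.0]] [[-0.589, 0.493, -0.641, -0.181], [-0.808, -0.367, 0.46, 0.512], [-0.008, 0.789, 0.614, 0.736], [0.0, 0.0, 0.0, 1.0]] ['pixels', 'z_map', 'K', 'world_from_camera']
{'time_s': 0.1, 'joints': array([-5.78905919e+01,  2.20859672e+01,  3.86891265e-01, -2.64627066e-02,
       -6.84124778e+01, -1.48164238e+01]), 'joint_velocities': array([-0.05412128, -0.10089185,  0.16108926,  0.10813281,  0.03127785,
        0.05509432]), 'effort': array([-1.23104346e-03, -3.91689456e+01,  1.87933034e+01,  4.23185840e+00,
        1.34641113e-02, -6.88245109e-05]), 'tcp_pos': array([ 0.18563805, -0.59621405,  0.22156523]), 'ee_rot': array([[-9.54847801e-01, -2.97094644e-01, -6.71100976e-04],
       [-2.97095390e-01,  9.54845959e-01,  1.87740337e-03],
       [ 8.30315702e-05,  1.99201548e-03, -9.99998012e-01]]), 'wrist_force': array([-0.04290818, -0.77436566, -0.14929211]), 'moment': array([ 0.0618482 , -0.04005638, -0.03047566]), 'gripper_force': 0.0, 'gripper_width': 0.9993750877602068}
```

View pics/top1.png

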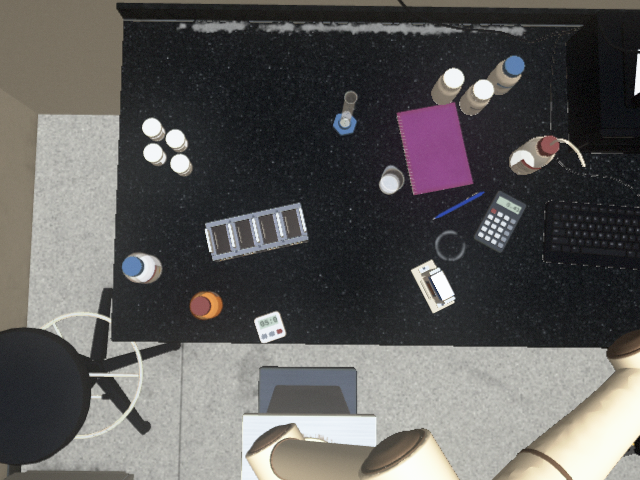

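View pics/scene1.png

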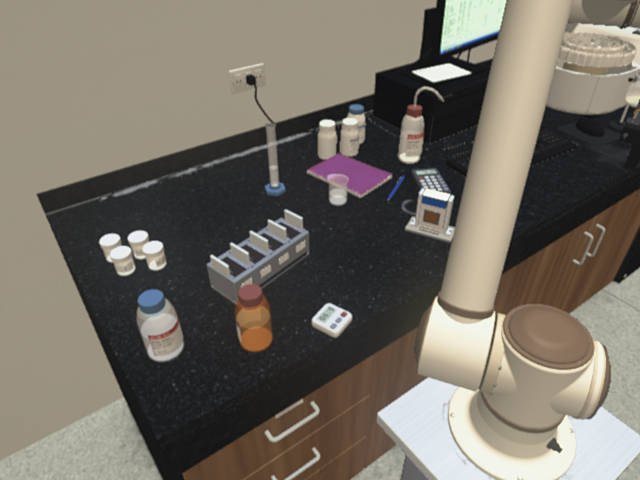

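The top view shows the store around (257,232), the cradle with the cassette at (434,288), the bottle at (206,305), the beaker at (391,180) and the timer at (270,327). The scene view agrees. Next I measure positions from the depth.

Run:
```python
from h import *
d=np.load('pics/top1.npz');w=d['w'];p=d['p']
s=np.load('pics/scene1.npz');ws=s['w']
for nm,(u0,u1,v0,v1) in dict(store=(195,320,195,270),cradle=(405,465,255,320),bottle=(180,230,285,330),beaker=(375,410,160,200),timer=(250,292,308,348)).items():
    q=w[v0:v1,u0:u1].reshape(-1,3);q=q[~np.isnan(q[:,0])]
    print(nm,len(q),'floor',np.median(q[abs(q[:,2])<.01,2]) if nm!='timer' else '')
    for lo,hi in [(.006,.03),(.05,.08),(.06,.074),(.085,.12),(.1,.115),(.006,.2)]:
        a=q[(q[:,2]>lo)&(q[:,2]<hi)]
        if len(a)>8:
            R=cv2.minAreaRect((a[:,:2]*1000).astype(np.float32));print((lo,hi),len(a),np.round(R[0],1),np.round(R[1],1),round(R[2],1),'z',a[:,2].mean().round(4),a[:,:2].mean(0).round(4))
a=p[195:270,195:320];b=p[250:325,395:475]
x=np.vstack([cv2.resize(a,(750,450)[:2],interpolation=2)[:, :]])
y=cv2.resize(p[250:325,390:480],(540,450),interpolation=2)
o=np.zeros((600,800,3),np.uint8)
o[:276,:460]=cv2.resize(a,(460,276),interpolation=2);o[:300,462:800]=cv2.resize(p[250:325,395:480],(338,300),interpolation=2)
o[300:600,:400]=cv2.resize(s['p'][200:305,195:335],(400,300),interpolation=2);o[300:600,402:802]=cv2.resize(s['p'][180:255,390:490],(398,300),interpolation=2)
cv2.imwrite('pics/crop.png',o[...,::-1])
```

```text
store 9332 floor 0.0008220898633837237
(0.006, 0.03) 356 [586.8 131.1] [181.7 302.5] 0.7 z 0.0107 [0.572  0.1226]
(0.05, 0.08) 3418 [581.5 127.6] [ 91.5 227.3] 13.1 z 0.0685 [0.5803 0.128 ]
(0.06, 0.074) 3227 [581.8 127.6] [ 91.1 227.3] 13.2 z 0.0685 [0.581  0.1282]
(0.085, 0.12) 363 [581.8 128.2] [ 55.3 226.1] 13.1 z 0.0991 [0.5798 0.1339]
(0.1, 0.115) 174 [581.3 128. ] [ 53.2 224.7] 13.4 z 0.1022 [0.58  0.136]
(0.006, 0.2) 4246 [586.8 131.1] [181.7 302.5] 0.7 z 0.0658 [0.5787 0.1282]
cradle 3890 floor 0.001472486919533167
(0.006, 0.03) 677 [ 457.9 -301.2] [154.6 144.5] 0.6 z 0.0107 [ 0.4579 -0.2875]
(0.05, 0.08) 104 [ 456.7 -283. ] [81.  18.6] 14.0 z 0.0653 [ 0.4567 -0.281 ]
(0.06, 0.074) 53 [ 457.  -282.4] [80.4 18. ] 13.0 z 0.0673 [ 0.4562 -0.2816]
(0.085, 0.12) 531 [ 459.7 -294.1] [80.2 31.6] 28.5 z 0.1068 [ 0.4592 -0.2928]
(0.1, 0.115) 470 [ 459.9 -294.5] [80.2 31.2] 27.9 z 0.1083 [ 0.4599 -0.2938]
(0.006, 0.2) 1376 [ 457.9 -301.2] [154.6 144.5] 0.6 z 0.0536 [ 0.4583 -0.2888]
bottle 2247 floor 0.0008189506101490274
(0.006, 0.03) 102 [402.1 253.6] [118.1 105. ] 89.2 z 0.011 [0.4
[... 188 characters left out ...]
[64.1 62.5] 28.7 z 0.1025 [0.4091 0.2339]
(0.1, 0.115) 190 [408.7 243.6] [55.8 55.9] 22.4 z 0.1077 [0.4102 0.2349]
(0.006, 0.2) 861 [402.1 253.6] [118.1 105. ] 89.2 z 0.0972 [0.4089 0.2367]
beaker 1397 floor 0.0009029150748030013
(0.006, 0.03) 323 [ 720.4 -198.7] [97.3 84.5] 0.9 z 0.0218 [ 0.7153 -0.1953]
(0.05, 0.08) 189 [ 709.5 -188. ] [56.4 53.6] 46.9 z 0.0659 [ 0.7152 -0.1908]
(0.06, 0.074) 135 [ 709.5 -188. ] [56.4 53.6] 46.9 z 0.0688 [ 0.7171 -0.1908]
(0.006, 0.2) 607 [ 720.4 -198.7] [97.3 84.5] 0.9 z 0.0381 [ 0.7143 -0.1931]
timer 1667 floor 
(0.006, 0.03) 737 [362.1  93.8] [81.7 91.9] 5.6 z 0.0166 [0.3583 0.0963]
(0.006, 0.2) 737 [362.1  93.8] [81.7 91.9] 5.6 z 0.0166 [0.3583 0.0963]
```

View pics/crop.png

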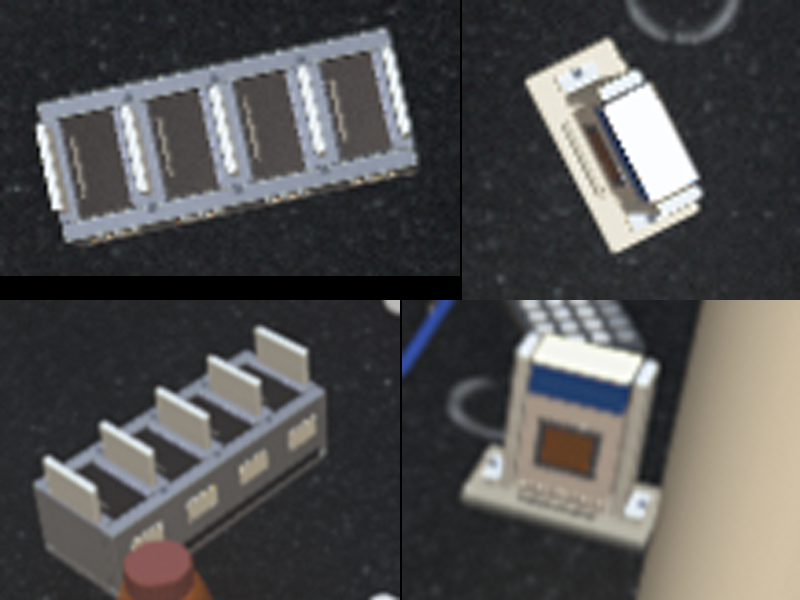

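The crops show the four flaps between five fins. The cassette sits in the cradle with its broad face towards the camera and finger room on both broad sides. I'll write a helper that converts targets to tool-frame shifts, then go above the cradle.

```bash
cat > g.py <<'E'
import sys
from h import *
from scipy.spatial.transform import Rotation as Ro
s=r.sense();R=s['ee_rot'];p=s['tcp_pos']
x,y,z,psi=map(float,sys.argv[1:5]);a=np.radians(psi)
Y=np.array([np.cos(a),np.sin(a),0]);Z=np.array([0,0,-1.]);T=np.stack([np.cross(Y,Z),Y,Z],1)
print('shift',(R.T@(np.array([x,y,z])-p)).round(4),'rot',Ro.from_matrix(R.T@T).as_rotvec(degrees=True).round(2),'t',round(s['time_s'],2),'F',s['wrist_force'].round(1),'j',s['joints'].round(0))
E
python3 g.py 0.4595 -0.294 0.20 118.2
```

```text
shift [-0.3513  0.2072  0.0219] rot [ 1.100e-01  1.000e-02 -1.092e+01] t 0.1 F [-0.  -0.8 -0.1] j [-58.  22.   0.  -0. -68. -15.]
```
Units first: shifts go in cm and turns go in units of 10 degrees. So -0.351 m is -35.1, 0.207 m is 20.7, -10.9 degrees is -1.09.

```bash
python3 steer.py '[[[1, -35.1, 20.7, 2, 0, 0, -0.5], [1, -35.1, 20.7, 2, 0, 0, -1.09], [1, -35.1, 20.7, 2, 0, 0, -1.09], [1, -35.1, 20.7, 2, 0, 0, -1.09], [1, -35.1, 20.7, 2, 0, 0, -1.09], [1, -35.1, 20.7, 2, 0, 0, -1.09], [1, -35.1, 20.7, 2, 0, 0, -1.09], [1, -35.1, 20.7, 2, 0, 0, -1.09]]]'; python3 g.py 0.4595 -0.294 0.20 118.2
```

```text
time_s: 0.9
tcp_pos: [0.4549, -0.2988, 0.2026]
ee_rot: [[-0.881, -0.472, -0.0], [-0.472, 0.881, 0.0], [0.0, 0.0, -1.0]]
wrist_force: [1.0, -0.5, -0.2]
gripper_width: 0.999
gripper_force: 0.0
shift [-0.0063  0.002   0.0026] rot [ 0.02 -0.01 -0.01] t 0.9 F [ 1.  -0.5 -0.2] j [-16.  15. -13.  -0. -62. -46.]
```

Scaled: -0.006 m is -0.6, 0.002 m is 0.2.

```bash
python3 steer.py '[[[1, -0.6, 0.2, 0, 0, 0, 0], [1, -0.6, 0.2, 0, 0, 0, 0]]]'
python3 - <<'E'
from h import *
c=cap('wrist');save(c,'w1.png');w=cloud(c);q=w.reshape(-1,3)
print(c['world_from_camera'].round(3).tolist())
d=np.linalg.norm(q[:,:2]-[.4595,-.294],axis=1)
for lo,hi in [(.1,.115),(.004,.014)]:
    a=q[(q[:,2]>lo)&(q[:,2]<hi)&(d<.075)]
    if len(a)>8:
        R=cv2.minAreaRect((a[:,:2]*1000).astype(np.float32));print(lo,len(a),R,a[:,2].mean())
E
```

```text
time_s: 1.1
tcp_pos: [0.4591, -0.2947, 0.2024]
ee_rot: [[-0.88, -0.475, -0.001], [-0.475, 0.88, 0.0], [0.001, 0.001, -1.0]]
wrist_force: [-0.2, -0.5, 0.3]
gripper_width: 1.0
gripper_force: 0.0
[[-0.476, -0.84, -0.259, 0.388], [0.879, -0.455, -0.141, -0.332], [0.001, -0.295, 0.956, 0.366], [0.0, 0.0, 0.0, 1.0]]
0.1 5479 ((460.1459045410156, -293.5367126464844), (79.58694458007812, 30.33537483215332), 27.527204513549805) 0.1094140900129355
0.004 3750 ((462.9031066894531, -289.6492614746094), (125.74214172363281, 137.5260467529297), 79.40441131591797) 0.009700206551448667
```

View pics/w1.png

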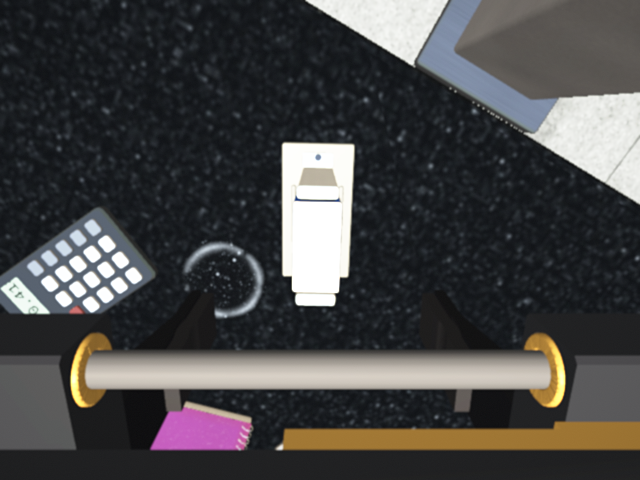

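The wrist view shows the cassette top at about (317,245), vertical in the image and midway between the fingers. The measured centre is (0.460,-0.2936) at about 27.8°. I'll descend and grip.

```bash
python3 g.py 0.4600 -0.2937 0.056 117.9; python3 steer.py '[[[1, -0.1, 0.1, 5, 0, 0, 0.04], [1, -0.1, 0.1, 10, 0, 0, 0.04], [1, -0.1, 0.1, 14.6, 0, 0, 0.04], [1, -0.1, 0.1, 14.6, 0, 0, 0.04], [0, -0.1, 0.1, 14.6, 0, 0, 0.04], [0, -0.1, 0.1, 14.6, 0, 0, 0.04], [0, -0.1, 0.1, 14.6, 0, 0, 0.04], [0, -0.1, 0.1, 14.6, 0, 0, 0.04]]]'; python3 steer.py '[[[0, 0, 0, 0, 0, 0, 0], [0, 0, 0, 0, 0, 0, 0], [0, 0, 0, 0, 0, 0, 0]]]'
```

```text
shift [-0.0026  0.0008  0.1465] rot [ 0.05 -0.05  0.35] t 1.15 F [ 0.4 -0.6 -0.3] j [-16.  15. -13.  -0. -62. -46.]
time_s: 1.95
tcp_pos: [0.4599, -0.2952, 0.059]
ee_rot: [[-0.885, -0.466, 0.004], [-0.466, 0.885, -0.001], [-0.003, -0.003, -1.0]]
wrist_force: [0.4, 0.3, -0.5]
gripper_width: 0.726
gripper_force: 0.0
time_s: 2.25
tcp_pos: [0.4589, -0.2946, 0.0572]
ee_rot: [[-0.885, -0.466, 0.0], [-0.466, 0.885, -0.0], [-0.0, -0.0, -1.0]]
wrist_force: [-0.4, -0.1, 0.1]
gripper_width: 0.447
gripper_force: 0.0
```

Scaled: -0.13 m is -13, -0.09 m is -9.

```bash
python3 steer.py '[[[0, 0, 0, 0, 0, 0, 0], [0, 0, 0, 0, 0, 0, 0], [0, 0, 0, 0, 0, 0, 0], [0, 0, 0, 0, 0, 0, 0]]]';python3 steer.py '[[[0, 0, 0, -2, 0, 0, 0], [0, 0, 0, -5, 0, 0, 0], [0, 0, 0, -9, 0, 0, 0], [0, 0, 0, -13, 0, 0, 0], [0, 0, 0, -13, 0, 0, 0], [0, 0, 0, -13, 0, 0, 0]]]'; python3 g.py 0.50 -0.09 0.17 103.1
```

```text
time_s: 2.65
tcp_pos: [0.4589, -0.2947, 0.057]
ee_rot: [[-0.885, -0.466, 0.0], [-0.466, 0.885, -0.0], [-0.0, -0.0, -1.0]]
wrist_force: [0.5, -0.7, -0.1]
gripper_width: 0.341
gripper_force: 30.0
time_s: 3.25
tcp_pos: [0.4583, -0.2942, 0.1867]
ee_rot: [[-0.885, -0.466, 0.0], [-0.466, 0.885, 0.001], [-0.001, 0.001, -1.0]]
wrist_force: [-1.3, -0.2, -3.8]
gripper_width: 0.343
gripper_force: 30.0
shift [-0.1319  0.1613  0.017 ] rot [ 0.06  0.04 14.65] t 3.25 F [-1.3 -0.2 -3.8] j [-16.  16. -14.  -0. -60. -47.]
```

Scaled: 0.161 m is 16.1, -0.132 m is -13.2, 8 degrees is 0.8.

```bash
python3 steer.py '[[[0, -2.6, 3.2, 0, 0, 0, 0.4], [0, -5.3, 6.4, 0, 0, 0, 0.8], [0, -7.9, 9.7, 0, 0, 0, 1.2], [0, -10.6, 12.9, 0, 0, 0, 1.46], [0, -13.2, 16.1, 2, 0, 0, 1.46], [0, -13.2, 16.1, 5, 0, 0, 1.46], [0, -13.2, 16.1, 9, 0, 0, 1.46], [0, -13.2, 16.1, 12, 0, 0, 1.46]]]'; python3 steer.py '[[[0, 0, 0, 0.8, 0, 0, 0], [0, 0, 0, 0.8, 0, 0, 0], [0, 0, 0, 0.8, 0, 0, 0]]]'; python3 g.py 0.50 -0.09 0.049 103.1
```

```text
time_s: 4.05
tcp_pos: [0.4973, -0.0902, 0.0628]
ee_rot: [[-0.974, -0.228, -0.007], [-0.228, 0.974, 0.0], [0.007, 0.002, -1.0]]
wrist_force: [0.3, -0.2, -3.8]
gripper_width: 0.345
gripper_force: 30.0
time_s: 4.35
tcp_pos: [0.5012, -0.0908, 0.0595]
ee_rot: [[-0.974, -0.228, 0.001], [-0.228, 0.974, -0.0], [-0.001, -0.0, -1.0]]
wrist_force: [0.5, 0.4, -1.9]
gripper_width: 0.34
gripper_force: 30.0
shift [0.001  0.0011 0.0105] rot [-0.03  0.05  0.1 ] t 4.35 F [ 0.5  0.4 -1.9] j [  8.  22. -28.   0. -41. -85.]
```

Scaled: 0.0095 m is 0.95, 0.008 m is 0.8.

```bash
python3 steer.py '[[[0, 0, 0, 0.5, 0, 0, 0], [0, 0, 0, 0.8, 0, 0, 0], [0, 0, 0, 0.95, 0, 0, 0], [0, 0, 0, 0.95, 0, 0, 0]]]'; python3 steer.py '[[[0, 0, 0, 0.07, 0, 0, 0], [0, 0, 0, 0.07, 0, 0, 0], [0, 0, 0, 0.07, 0, 0, 0]]]'
```

```text
time_s: 4.75
tcp_pos: [0.5005, -0.0908, 0.0496]
ee_rot: [[-0.974, -0.228, 0.0], [-0.228, 0.974, 0.0], [-0.0, 0.0, -1.0]]
wrist_force: [-0.2, -0.4, -3.7]
gripper_width: 0.337
gripper_force: 30.0
time_s: 5.05
tcp_pos: [0.5008, -0.0907, 0.049]
ee_rot: [[-0.974, -0.228, 0.001], [-0.228, 0.974, -0.0], [-0.001, -0.0, -1.0]]
wrist_force: [0.5, -0.3, -0.8]
gripper_width: 0.344
gripper_force: 30.0
```

Scaled: 0.0005 m is 0.05.

```bash
python3 steer.py '[[[0, 0, 0, 0.05, 0, 0, 0], [0, 0, 0, 0.05, 0, 0, 0], [1, 0, 0, 0.05, 0, 0, 0], [1, 0, 0, 0.05, 0, 0, 0], [1, 0, 0, 0.05, 0, 0, 0], [1, 0, 0, 0.05, 0, 0, 0], [1, 0, 0, 0.05, 0, 0, 0], [1, 0, 0, 0.05, 0, 0, 0]]]'; python3 steer.py '[[[1, 0, 0, 0, 0, 0, 0], [1, 0, 0, 0, 0, 0, 0], [1, 0, 0, -5, 0, 0, 0], [1, 0, 0, -10, 0, 0, 0], [1, 0, 0, -13, 0, 0, 0], [0, 0, 0, -16, 0, 0, 0], [0, 0, 0, -16, 0, 0, 0]]]'
python3 - <<'E'
from h import *
c=cap('wrist');save(c,'w2.png');w=cloud(c);q=w.reshape(-1,3)
np.savez('pics/w2.npz',w=w)
d=np.linalg.norm(q[:,:2]-[.50,-.09],axis=1)
a=q[(q[:,2]>.09)&(q[:,2]<.115)&(d<.075)]
print(len(a),a[:,2].mean(),cv2.minAreaRect((a[:,:2]*1000).astype(np.float32)))
E
for y in -84 -28 28 84; do python3 -c "
import numpy as np;a=np.radians(13.15);y=$y/1000;print($y,(.5817-np.sin(a)*y).round(4),(.1278+np.cos(a)*y).round(4))"; done
```

```text
time_s: 5.85
tcp_pos: [0.5005, -0.0907, 0.0482]
ee_rot: [[-0.974, -0.228, -0.0], [-0.228, 0.974, -0.0], [0.0, 0.0, -1.0]]
wrist_force: [-0.3, 0.4, -0.0]
gripper_width: 0.804
gripper_force: 0.0
time_s: 6.55
tcp_pos: [0.5031, -0.0908, 0.2131]
ee_rot: [[-0.973, -0.229, 0.01], [-0.229, 0.973, -0.0], [-0.01, -0.002, -1.0]]
wrist_force: [0.9, 0.0, -0.1]
gripper_width: 0.894
gripper_force: 0.0
3901 0.10157394281417036 ((501.52435302734375, -89.3049087524414), (60.555877685546875, 30.655744552612305), 13.10287094116211)
-84 0.6008 0.046
-28 0.5881 0.1005
28 0.5753 0.1551
84 0.5626 0.2096
```

View pics/w2.png

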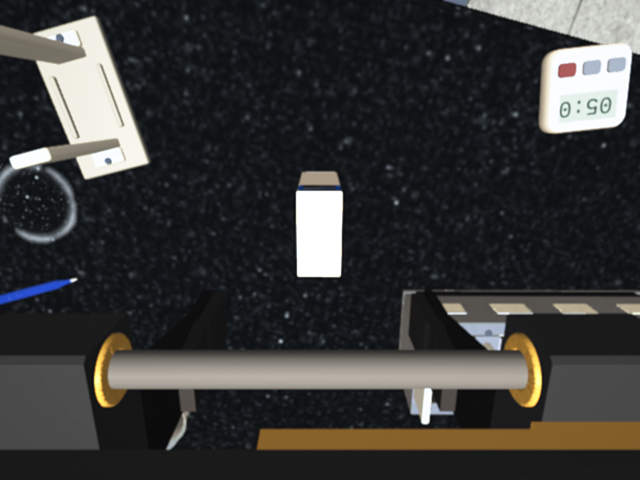

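The cassette stands upright and free on the worktop, with its top at about (319,233). It is centred at (0.501,-0.090) at 13.1°. Now I'll shut the fingers and move to the slots for probing.

```bash
python3 g.py 0.6008 0.046 0.16 193.1; python3 steer.py '[[[0, -3, 2, 0, 0, 0, -0.8], [0, -6, 4, 0, 0, 0, -1.6], [0, -9, 7, 0, 0, 0, -2.4], [0, -12.8, 11, 0, 0, 0, -3.2], [0, -12.8, 11, 2, 0, 0, -4], [0, -12.8, 11, 4, 0, 0, -4.8], [0, -12.8, 11, 5, 0, 0, -5.6], [0, -12.8, 11, 5, 0, 0, -6.4]]]';python3 steer.py '[[[0, 0, 0, 0, 0, 0, -0.8], [0, 0, 0, 0, 0, 0, -1.6], [0, 0, 0, 0, 0, 0, -2.6], [0, 0, 0, 0, 0, 0, -2.6], [0, 0, 0, 0, 0, 0, -2.6], [0, 0, 0, 0, 0, 0, -2.6]]]'; python3 g.py 0.6008 0.046 0.075 193.1
```

```text
shift [-0.1275  0.1104  0.0511] rot [ -0.27   0.22 -89.91] t 6.6 F [-0.  -0.4 -1. ] j [  8.  11. -17.   0. -62. -85.]
time_s: 7.4
tcp_pos: [0.5978, 0.0454, 0.1541]
ee_rot: [[-0.216, -0.976, -0.008], [-0.976, 0.216, -0.002], [0.003, 0.007, -1.0]]
wrist_force: [0.1, -0.1, -0.5]
gripper_width: 0.125
gripper_force: 0.0
time_s: 8.0
tcp_pos: [0.5997, 0.0455, 0.1576]
ee_rot: [[0.226, -0.974, -0.001], [-0.974, -0.226, -0.0], [-0.0, 0.001, -1.0]]
wrist_force: [0.3, -0.6, -0.1]
gripper_width: 0.004
gripper_force: 0.0
shift [-0.0002 -0.0013  0.0826] rot [ 0.06  0.   -0.03] t 8.0 F [ 0.3 -0.6 -0.1] j [ 20.  23.  -8.  -0. -59.  -7.]
```

Scaled: 0.075 m is 7.5, 0.0925 m is 9.25.

```bash
python3 steer.py '[[[0, 0, -0.1, 4, 0, 0, 0], [0, 0, -0.1, 7.5, 0, 0, 0], [0, 0, -0.1, 8.8, 0, 0, 0], [0, 0, -0.1, 9.1, 0, 0, 0], [0, 0, -0.1, 9.25, 0, 0, 0], [0, 0, -0.1, 9.25, 0, 0, 0]]]'; python3 steer.py '[[[0, 0, 0, 0.15, 0, 0, 0], [0, 0, 0, 0.3, 0, 0, 0], [0, 0, 0, 0.3, 0, 0, 0]]]'
```

```text
time_s: 8.6
tcp_pos: [0.6021, 0.0461, 0.0673]
ee_rot: [[0.228, -0.974, 0.003], [-0.974, -0.228, 0.001], [0.0, -0.003, -1.0]]
wrist_force: [-0.5, -0.3, 0.7]
gripper_width: 0.004
gripper_force: 0.2
time_s: 8.9
tcp_pos: [0.6017, 0.046, 0.0634]
ee_rot: [[0.228, -0.974, 0.002], [-0.974, -0.228, 0.001], [-0.0, -0.002, -1.0]]
wrist_force: [0.3, 0.2, 0.5]
gripper_width: 0.007
gripper_force: 0.4
```

```bash
python3 steer.py '[[[0, 0, 0, 0.2, 0, 0, 0], [0, 0, 0, 0.3, 0, 0, 0], [0, 0, 0, 0.3, 0, 0, 0]]]'; python3 steer.py '[[[0, 0, 0, 0.15, 0, 0, 0], [0, 0, 0, 0.3, 0, 0, 0], [0, 0, 0, 0.3, 0, 0, 0]]]'
```

```text
time_s: 9.2
tcp_pos: [0.601, 0.0459, 0.0595]
ee_rot: [[0.228, -0.974, -0.0], [-0.974, -0.228, 0.0], [-0.0, 0.0, -1.0]]
wrist_force: [0.3, 0.5, 0.6]
gripper_width: 0.004
gripper_force: 0.4
time_s: 9.5
tcp_pos: [0.6008, 0.0458, 0.0563]
ee_rot: [[0.228, -0.974, -0.001], [-0.974, -0.228, -0.0], [-0.0, 0.001, -1.0]]
wrist_force: [0.0, 0.4, 0.2]
gripper_width: 0.004
gripper_force: 0.4
```

Scaled: 0.012 m is 1.2, 0.008 m is 0.8.

```bash
python3 steer.py '[[[0, 0, 0, 0.4, 0, 0, 0], [0, 0, 0, 0.8, 0, 0, 0], [0, 0, 0, 1.2, 0, 0, 0], [0, 0, 0, 1.2, 0, 0, 0]]]'
python3 - <<'E'
from h import *
c=cap('scene');cv2.imwrite('pics/s2.png',cv2.resize(c['pixels'][170:320,180:340],(640,600),interpolation=2)[...,::-1])
E
```

```text
time_s: 9.9
tcp_pos: [0.6003, 0.0457, 0.0437]
ee_rot: [[0.228, -0.974, -0.002], [-0.974, -0.228, -0.0], [-0.0, 0.002, -1.0]]
wrist_force: [-0.3, 1.7, -0.1]
gripper_width: 0.005
gripper_force: 0.3
```

View pics/s2.png

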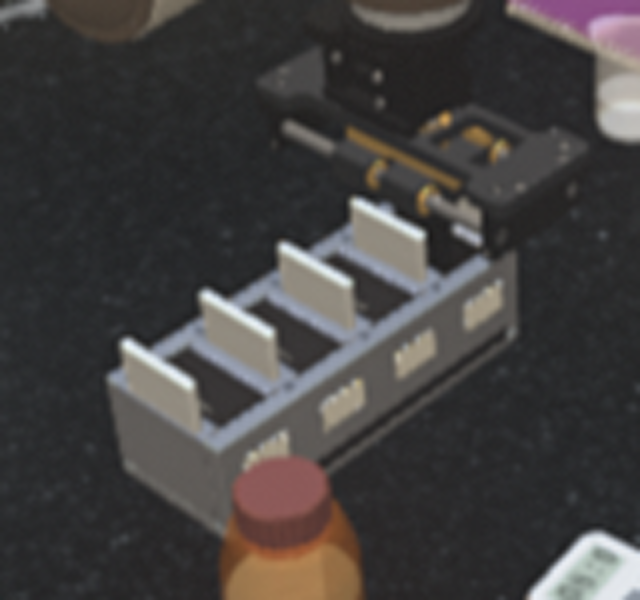

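The view shows the fingers down in the last slot, the one at right in the crop. The flap gave 24 mm against almost no force, so this slot is free. I'll raise the arm, open the fingers and re-measure the store with the wrist camera.

Scaled: -0.16 m is -16, -0.13 m is -13.

```bash
python3 steer.py '[[[0, 0, 0, -4, 0, 0, 0], [0, 0, 0, -8, 0, 0, 0], [1, 5, 0, -13, 0, 0, 0], [1, 10, 0, -16, 0, 0, 0], [1, 10, 0, -16, 0, 0, 0], [1, 10, 0, -16, 0, 0, 0]]]'
python3 - <<'E'
from h import *
c=cap('wrist');save(c,'w3.png');w=cloud(c);q=w.reshape(-1,3)
for lo,hi in [(.062,.075),(.095,.107)]:
    m=(q[:,2]>lo)&(q[:,2]<hi)&(np.linalg.norm(q[:,:2]-[.5817,.1278],axis=1)<.14)
    a=q[m];print(lo,len(a),a[:,2].mean(),cv2.minAreaRect((a[:,:2]*1000).astype(np.float32)))
a=np.radians(13.1);D=q[:,:2]-[.5817,.1278]
X=D@[np.cos(a),np.sin(a)];Yy=D@[-np.sin(a),np.cos(a)]
m=(q[:,2]>.062)&(q[:,2]<.075)
n,l=cv2.connectedComponents(1),0
f=(q[:,2]>.096)&(q[:,2]<.106)&(abs(X)<.04)
for y in (-.111,-.056,0,.056,.111):
    k=f&(abs(Yy-y)<.012)
    if k.sum()>5: print(y,k.sum(),np.percentile(Yy[k],[2,98]).round(4),np.percentile(X[k],[1,99]).round(4))
for b in (-.1,-.085,-.07,-.03): 
    k=m&(abs(Yy-b)<.003); print(b,k.sum(),np.percentile(X[k],[0.5,99.5]).round(4) if k.sum() else '')
k=m&(Yy<-.1);print(np.percentile(Yy[k],[.5,2]) if k.sum() else '')
E
python3 g.py 0.501 -0.09 0.2 193.1
```

```text
time_s: 10.55
tcp_pos: [0.6256, -0.0543, 0.208]
ee_rot: [[0.225, -0.974, 0.006], [-0.974, -0.225, -0.0], [0.002, -0.006, -1.0]]
wrist_force: [-0.0, 0.1, -0.4]
gripper_width: 0.287
gripper_force: 0.0
0.062 2783 0.0694669141563759 ((596.0371704101562, 69.62628173828125), (90.14835357666016, 107.8158950805664), 12.710463523864746)
0.095 1407 0.09996219721227308 ((601.4609375, 47.49504089355469), (54.478065490722656, 60.257408142089844), 13.097084045410156)
shift [0.0084 0.1285 0.0055] rot [-0.13  0.   -0.06] t 10.6 F [-1.   0.  -0.9] j [ 10.  23.  -1.  -0. -66.   3.]Traceback (most recent call last):
  File "<stdin>", line 9, in <module>
cv2.error: OpenCV(4.12.0) /io/opencv/modules/imgproc/src/connectedcomponents.cpp:5632: error: (-215:Assertion failed) iDepth == CV_8U || iDepth == CV_8S in function 'connectedComponents_sub1'
```

View pics/w3.png

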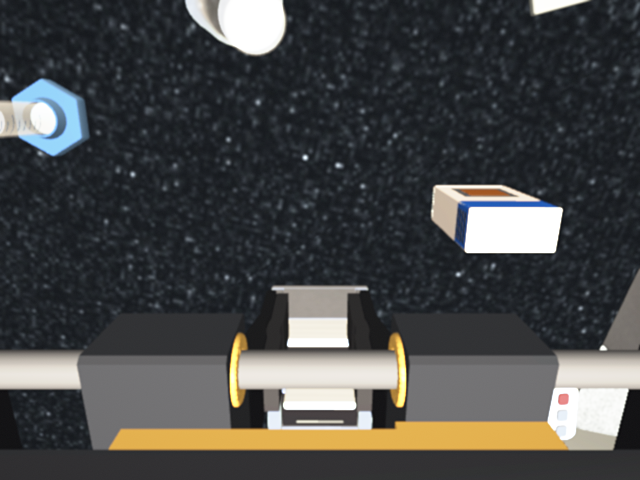

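The wrist view shows the two fins of the free slot at about (318,332) and (318,400), and the cassette at about (510,225), undisturbed. The slot centre is (0.601,0.0465), which agrees with the top camera. Next I'll grip the narrow faces.

Scaled: 0.008 m is 0.8, 0.1285 m is 12.85.

```bash
python3 steer.py '[[[1, 0.8, 5, 0, 0, 0, 0], [1, 0.8, 10, 0, 0, 0, 0], [1, 0.8, 12.85, 0, 0, 0, 0], [1, 0.8, 12.85, 1, 0, 0, 0], [1, 0.8, 12.85, 2, 0, 0, 0], [1, 0.8, 12.85, 2, 0, 0, 0]]]'; python3 g.py 0.501 -0.0905 0.065 193.1
```

```text
time_s: 11.2
tcp_pos: [0.4998, -0.088, 0.1823]
ee_rot: [[0.229, -0.973, -0.005], [-0.973, -0.229, -0.0], [-0.001, 0.004, -1.0]]
wrist_force: [0.6, 1.1, 0.2]
gripper_width: 0.88
gripper_force: 0.0
shift [ 0.0029 -0.0011  0.1173] rot [0.25 0.06 0.13] t 11.2 F [0.6 1.1 0.2] j [  8.  13. -19.  -0. -58.   5.]
```

Scaled: 0.03 m is 3, 0.02 m is 2.

```bash
python3 steer.py '[[[1, 0.25, -0.1, 1, 0, 0, 0], [1, 0.25, -0.1, 2, 0, 0, 0], [1, 0.25, -0.1, 3, 0, 0, 0], [1, 0.25, -0.1, 3, 0, 0, 0], [1, 0.25, -0.1, 3, 0, 0, 0]]]'; python3 g.py 0.501 -0.0905 0.065 193.1
```

```text
time_s: 11.7
tcp_pos: [0.5021, -0.0909, 0.1543]
ee_rot: [[0.228, -0.974, -0.001], [-0.974, -0.228, -0.0], [0.0, 0.001, -1.0]]
wrist_force: [1.1, 0.4, -0.4]
gripper_width: 0.996
gripper_force: 0.0
shift [-0.0007  0.0009  0.0893] rot [ 0.05 -0.01  0.1 ] t 11.7 F [ 1.1  0.4 -0.4] j [  8.  15. -21.   0. -54.   5.]
```

```bash
python3 steer.py '[[[1, 0, 0.1, 4, 0, 0, 0], [1, 0, 0.1, 7.5, 0, 0, 0], [1, 0, 0.1, 8.9, 0, 0, 0], [1, 0, 0.1, 8.9, 0, 0, 0], [0, 0, 0.1, 8.9, 0, 0, 0], [0, 0, 0.1, 8.9, 0, 0, 0], [0, 0, 0.1, 8.9, 0, 0, 0], [0, 0, 0.1, 8.9, 0, 0, 0]]]'; python3 steer.py '[[[0, 0, 0, 0, 0, 0, 0], [0, 0, 0, 0, 0, 0, 0], [0, 0, 0, 0, 0, 0, 0], [0, 0, 0, 0, 0, 0, 0]]]'
```

```text
time_s: 12.5
tcp_pos: [0.5017, -0.091, 0.0667]
ee_rot: [[0.228, -0.974, 0.002], [-0.974, -0.228, 0.0], [0.0, -0.002, -1.0]]
wrist_force: [0.1, 0.4, -0.1]
gripper_width: 0.724
gripper_force: 0.0
time_s: 12.9
tcp_pos: [0.5018, -0.0911, 0.0666]
ee_rot: [[0.229, -0.974, 0.002], [-0.974, -0.229, -0.0], [0.0, -0.002, -1.0]]
wrist_force: [0.1, 1.0, 5.6]
gripper_width: 0.688
gripper_force: 30.0
```

```bash
python3 steer.py '[[[0, 0, 0, -3, 0, 0, 0], [0, 0, 0, -7, 0, 0, 0], [0, 0, 0, -11, 0, 0, 0], [0, 0, 0, -13, 0, 0, 0], [0, 0, 0, -13, 0, 0, 0]]]'; python3 g.py 0.601 0.0463 0.195 193.1
```

```text
time_s: 13.4
tcp_pos: [0.5024, -0.091, 0.198]
ee_rot: [[0.228, -0.974, 0.006], [-0.974, -0.228, 0.001], [0.001, -0.006, -1.0]]
wrist_force: [0.6, 0.4, -3.9]
gripper_width: 0.687
gripper_force: 30.0
shift [-0.1111 -0.1273  0.0037] rot [-0.32 -0.03  0.09] t 13.4 F [ 0.6  0.4 -3.9] j [  8.  12. -18.   0. -60.   5.]
```

Scaled: -0.127 m is -12.7, -0.111 m is -11.1.

```bash
python3 steer.py '[[[0, -2.2, -2.5, 0, 0, 0, 0], [0, -4.4, -5, 0, 0, 0, 0], [0, -6.6, -7.5, 0, 0, 0, 0], [0, -8.8, -10, 0, 0, 0, 0], [0, -11.1, -12.7, 0, 0, 0, 0], [0, -11.1, -12.7, 0, 0, 0, 0], [0, -11.1, -12.7, 0, 0, 0, 0], [0, -11.1, -12.7, 0, 0, 0, 0]]]'; python3 g.py 0.601 0.0463 0.195 193.1
python3 - <<'E'
from h import *
c=cap('wrist');w=cloud(c);q=w.reshape(-1,3)
d=np.linalg.norm(q[:,:2]-[.601,.0463],axis=1)
o=c['pixels'].copy();save(c,'w4.png')
for lo,hi in [(.095,.107),(.215,.24)]:
    a=q[(q[:,2]>lo)&(q[:,2]<hi)&(d<.05)];print(lo,len(a),cv2.minAreaRect((a[:,:2]*1000).astype(np.float32)) if len(a)>5 else '')
E
```

```text
time_s: 14.2
tcp_pos: [0.5979, 0.0452, 0.1937]
ee_rot: [[0.227, -0.974, -0.004], [-0.974, -0.227, -0.001], [-0.0, 0.004, -1.0]]
wrist_force: [-0.2, -0.5, -2.4]
gripper_width: 0.686
gripper_force: 30.0
shift [-0.0003 -0.0033 -0.0013] rot [0.25 0.01 0.05] t 14.2 F [-0.2 -0.5 -2.4] j [ 20.  21.  -6.  -0. -64.  -7.]
0.095 929 ((607.7042846679688, 21.777076721191406), (54.12456130981445, 6.684377670288086), 13.742527961730957)
0.215 11721 ((598.29443359375, 46.648902893066406), (87.54287719726562, 32.1122932434082), 13.017045974731445)
```

View pics/w4.png

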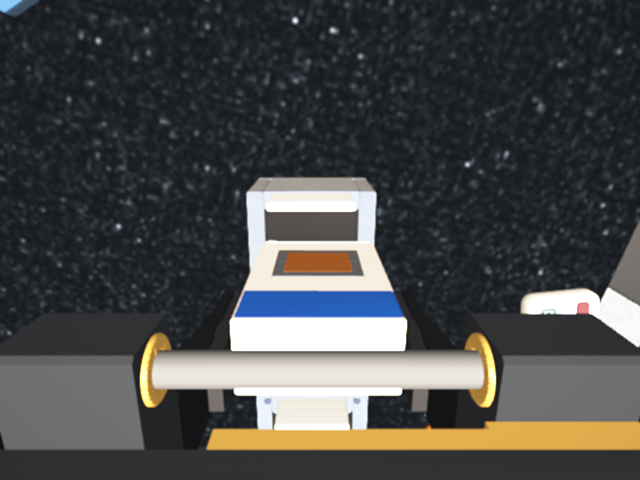

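The wrist view shows the cassette held upright above the slot, with the far fin at about (311,206). From the same-camera offset the slot lies +3.3 mm in x and +1.4 mm in y from the cassette. I'll correct for that and descend part-way.

Scaled: 0.04 m is 4, 0.03 m is 3.

```bash
python3 steer.py '[[[0, -0.06, -0.15, 1, 0, 0, 0], [0, -0.06, -0.15, 2, 0, 0, 0], [0, -0.06, -0.15, 3, 0, 0, 0], [0, -0.06, -0.15, 4, 0, 0, 0], [0, -0.06, -0.15, 4, 0, 0, 0], [0, -0.06, -0.15, 4, 0, 0, 0]]]'; python3 g.py 0.6012 0.0466 0.135 193.1
```

```text
time_s: 14.85
tcp_pos: [0.6007, 0.0468, 0.1554]
ee_rot: [[0.228, -0.974, -0.001], [-0.974, -0.228, -0.0], [0.0, 0.001, -1.0]]
wrist_force: [0.5, 1.7, -1.6]
gripper_width: 0.686
gripper_force: 30.0
shift [ 0.0003 -0.0004  0.0204] rot [ 0.04 -0.02  0.1 ] t 14.85 F [ 0.5  1.7 -1.6] j [ 20.  23.  -8.   0. -59.  -7.]
```

Within 0.5 mm. Now I'll push through the flap in stages.

```bash
python3 steer.py '[[[0, 0, 0, 0.8, 0, 0, 0], [0, 0, 0, 1.4, 0, 0, 0], [0, 0, 0, 2, 0, 0, 0], [0, 0, 0, 2.6, 0, 0, 0], [0, 0, 0, 2.6, 0, 0, 0]]]'; python3 steer.py '[[[0, 0, 0, 0.6, 0, 0, 0], [0, 0, 0, 1.2, 0, 0, 0], [0, 0, 0, 1.2, 0, 0, 0]]]'; python3 g.py 0.6012 0.0466 0.0746 193.1
```

```text
time_s: 15.35
tcp_pos: [0.6004, 0.0469, 0.1287]
ee_rot: [[0.228, -0.974, -0.001], [-0.974, -0.228, -0.0], [-0.0, 0.001, -1.0]]
wrist_force: [-1.5, 0.7, -2.0]
gripper_width: 0.689
gripper_force: 30.0
time_s: 15.65
tcp_pos: [0.6001, 0.0469, 0.1165]
ee_rot: [[0.228, -0.974, -0.002], [-0.974, -0.228, -0.0], [-0.0, 0.002, -1.0]]
wrist_force: [-0.1, 0.3, -2.9]
gripper_width: 0.682
gripper_force: 30.0
shift [ 0.0005 -0.0011  0.0419] rot [0.11 0.02 0.08] t 15.65 F [-0.1  0.3 -2.9] j [ 20.  25. -11.  -0. -54.  -7.]
```

Scaled: 0.022 m is 2.2, 0.016 m is 1.6.

```bash
python3 steer.py '[[[0, 0, -0.07, 0.8, 0, 0, 0], [0, 0, -0.07, 1.6, 0, 0, 0], [0, 0, -0.07, 2.2, 0, 0, 0], [0, 0, -0.07, 2.2, 0, 0, 0]]]'; python3 steer.py '[[[0, 0, 0, 0.6, 0, 0, 0], [0, 0, 0, 1.2, 0, 0, 0], [0, 0, 0, 1.6, 0, 0, 0], [0, 0, 0, 1.6, 0, 0, 0]]]'; python3 g.py 0.6012 0.0466 0.0746 193.1
```

```text
time_s: 16.05
tcp_pos: [0.6004, 0.0468, 0.0941]
ee_rot: [[0.228, -0.974, -0.003], [-0.974, -0.228, -0.001], [-0.0, 0.003, -1.0]]
wrist_force: [-0.5, -0.9, -2.6]
gripper_width: 0.685
gripper_force: 30.0
time_s: 16.45
tcp_pos: [0.6009, 0.0469, 0.0788]
ee_rot: [[0.228, -0.974, -0.002], [-0.974, -0.228, -0.0], [-0.0, 0.002, -1.0]]
wrist_force: [-0.2, 0.8, -2.9]
gripper_width: 0.688
gripper_force: 30.0
shift [ 0.0004 -0.0003  0.0042] rot [0.1  0.   0.08] t 16.45 F [-0.2  0.8 -2.9] j [ 20.  28. -13.  -0. -49.  -7.]
```

Scaled: 0.0035 m is 0.35, 0.002 m is 0.2.

```bash
python3 steer.py '[[[0, 0, 0, 0.2, 0, 0, 0], [0, 0, 0, 0.35, 0, 0, 0], [0, 0, 0, 0.35, 0, 0, 0]]]'; python3 steer.py '[[[0, 0, 0, 0.1, 0, 0, 0], [0, 0, 0, 0.1, 0, 0, 0], [0, 0, 0, 0.1, 0, 0, 0]]]'
```

```text
time_s: 16.75
tcp_pos: [0.6015, 0.0471, 0.0762]
ee_rot: [[0.228, -0.974, 0.0], [-0.974, -0.228, 0.0], [-0.0, -0.0, -1.0]]
wrist_force: [-0.9, -0.4, -4.1]
gripper_width: 0.692
gripper_force: 30.0
time_s: 17.05
tcp_pos: [0.6015, 0.0471, 0.0753]
ee_rot: [[0.228, -0.974, 0.0], [-0.974, -0.228, 0.0], [-0.0, -0.0, -1.0]]
wrist_force: [-0.4, 0.2, -3.3]
gripper_width: 0.685
gripper_force: 30.0
```

Scaled: 0.001 m is 0.1.

```bash
python3 steer.py '[[[0, 0, 0, 0.1, 0, 0, 0], [0, 0, 0, 0.1, 0, 0, 0], [0, 0, 0, 0.1, 0, 0, 0]]]';  python3 steer.py '[[[0, 0, 0, 0.1, 0, 0, 0], [0, 0, 0, 0.1, 0, 0, 0], [0, 0, 0, 0.1, 0, 0, 0]]]'
```

```text
time_s: 17.35
tcp_pos: [0.6016, 0.047, 0.0746]
ee_rot: [[0.228, -0.974, 0.0], [-0.974, -0.228, -0.0], [0.0, -0.0, -1.0]]
wrist_force: [0.7, 0.1, -0.6]
gripper_width: 0.684
gripper_force: 30.0
time_s: 17.65
tcp_pos: [0.6016, 0.047, 0.0745]
ee_rot: [[0.229, -0.973, 0.001], [-0.973, -0.229, -0.0], [0.0, -0.001, -1.0]]
wrist_force: [-2.0, 1.4, 5.0]
gripper_width: 0.686
gripper_force: 30.0
```

Contact with the floor at z = 0.0745, as predicted. I'll release, rise and check.

```bash
python3 steer.py '[[[1, 0, 0, -0.05, 0, 0, 0], [1, 0, 0, -0.05, 0, 0, 0], [1, 0, 0, -0.05, 0, 0, 0], [1, 0, 0, -0.05, 0, 0, 0], [1, 0, 0, -0.05, 0, 0, 0], [1, 0, 0, -0.05, 0, 0, 0]]]'; python3 steer.py '[[[1, 0, 0, -2, 0, 0, 0], [1, 0, 0, -5, 0, 0, 0], [1, 0, 0, -9, 0, 0, 0], [1, 5, 0, -13, 0, 0, 0], [1, 10, 0, -13, 0, 0, 0], [1, 10, 0, -13, 0, 0, 0], [1, 10, 0, -13, 0, 0, 0]]]'
python3 - <<'E'
from h import *
for n in ('wrist','top'):
    c=cap(n);w=cloud(c);q=w.reshape(-1,3)
    d=np.linalg.norm(q[:,:2]-[.601,.0465],axis=1)
    a=q[(q[:,2]>.09)&(q[:,2]<.125)&(d<.05)];print(n,len(a),np.percentile(a[:,2],[50,95]))
    a=q[(q[:,2]>.1045)&(q[:,2]<.125)&(d<.05)];print(len(a),cv2.minAreaRect((a[:,:2]*1000).astype(np.float32)) if len(a) else '')
c=cap('scene');o=cv2.resize(c['pixels'][150:320,180:360],(635,600),interpolation=2);cv2.imwrite('pics/s3.png',o[...,::-1])
E
```

```text
time_s: 18.25
tcp_pos: [0.6014, 0.047, 0.0736]
ee_rot: [[0.228, -0.974, -0.0], [-0.974, -0.228, -0.0], [0.0, 0.0, -1.0]]
wrist_force: [-0.2, -0.5, 0.2]
gripper_width: 0.992
gripper_force: 0.0
time_s: 18.95
tcp_pos: [0.6243, -0.0521, 0.2036]
ee_rot: [[0.225, -0.974, 0.0], [-0.974, -0.225, 0.0], [-0.0, -0.0, -1.0]]
wrist_force: [-0.6, -0.2, 0.3]
gripper_width: 0.995
gripper_force: 0.0
wrist 2736 [0.10175048 0.11041729]
995 ((599.3432006835938, 57.92725372314453), (61.13491439819336, 11.95315933227539), 13.71805191040039)
top 444 [0.10692574 0.11268511]
293 ((596.466552734375, 46.92414474487305), (55.88896560668945, 57.03884506225586), 23.00432014465332)
```

View pics/s3.png

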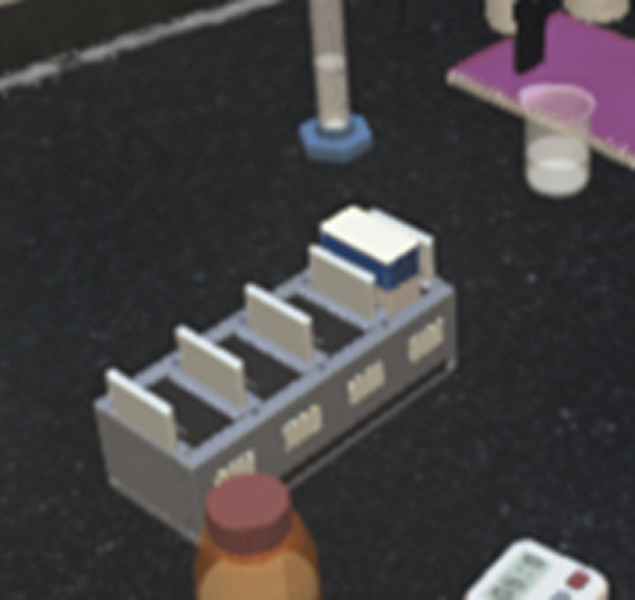

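The view shows the cassette seated upright in the free slot, with its top at about (370,235), a little above the fins. The beaker, bottle and timer look untouched. One check of its tilt and height, then I hand in.

Run:
```python
from h import *
for n in ('scene','top'):
    c=cap(n);w=cloud(c);q=w.reshape(-1,3);P=c['pixels'].reshape(-1,3)
    d=np.linalg.norm(q[:,:2]-[.601,.047],axis=1)
    a=q[(q[:,2]>.1045)&(q[:,2]<.118)&(d<.034)]
    k=np.linalg.lstsq(np.c_[a[:,:2]-a[:,:2].mean(0),np.ones(len(a))],a[:,2],rcond=None)[0]
    print(n,len(a),a.mean(0).round(4),'slope',k[:2].round(3),'h',k[2].round(4),cv2.minAreaRect((a[:,:2]*1000).astype(np.float32)))
    w0=q[(abs(q[:,2])<.01)&(d<.15)];print('floor',np.median(w0[:,2]))
```

```text
scene 243 [0.5997 0.0477 0.1082] slope [ 0.018 -0.027] h 0.1082 ((600.8137817382812, 47.447669982910156), (62.69292068481445, 32.840152740478516), 15.117562294006348)
floor 0.0007337161061332642
top 301 [0.5969 0.0462 0.1093] slope [0.012 0.035] h 0.1093 ((598.9183959960938, 40.68670654296875), (54.72831726074219, 42.69297409057617), 12.122031211853027)
floor 0.0009229028697315123
```

Top at 0.108 m, level and centred in the slot.

```bash
python3 -c "
from station import r
print(r.finish_job())"
```

```text
the job is handed in; nothing more can be done
None
```

The cassette stands upright on the floor of the free slot (the store's end slot, nearest the cradle) and is let go, the bystanders were left alone, and the job was handed in at about 19 s; no verdict was returned.

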